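Battery and bayonet cap of a work lamp: hold the test position

ROBOT

A 6-joint arm with a two-finger parallel gripper is mounted at the origin on a cart in front of the work surface, level with it; the furniture and walls round the work are solid. World frame = base frame: x ahead of the robot, y to its left, z up, the work surface at z = 0. Lengths are in m, angles in degrees, forces in N, time in s.
With the tool pointing down it reaches from about 0.325 to 0.85 m from the base axis. Payload 15.5 kg.
Tool frame: the origin (TCP) lies at the very end of the fingers, on their centre line; the grasp point (between the pads) lies arm.grip_depth behind it (arm.grip_depth is the distance from the TCP to the grasp point, in m); z points along the fingers, y is the line along which they close (so a half turn about z gives the same grasp; the last joint's range is limited). The gripper opens to 91 mm and grips with 3 to 60 N. Pads are 32 mm wide; open, the fingers measure 118 mm over their backs; the gripper's body (76 mm by 178 mm) begins 60 mm behind the grasp point.
Start: joints at [60.934, 28.281, 77.091, -0, 74.628, -5.472], TCP at [0.25, 0.573, 0.214] pointing down, gripper open.
Joint ranges: [-166.48, 166.48], [-47.26, 123.95], [12.59, 153.08], [-70.14, 250.14], [6.76, 159.57], [-176.63, 176.63]. Speed limits (degrees/s): [108.29, 108.29, 147.25, 172.46, 172.46, 172.46].

INTERFACE

Orientations are given as a 3x3 rotation matrix whose columns are the frame's x, y, z axes.
In Python, from rig import arm gives the robot as it stands. Calls block until the motion is done:
- arm.move_to(position, orientation): joint-space move of the TCP to a pose.
- arm.move_l(position, orientation=None, feed=0.15): straight line of the TCP; orientation=None keeps the orientation; feed is the mean speed in m/s.
- arm.move_joints(angles): joint-space move.
- arm.grip(opening): finger opening in m; the grip force is fixed at half the most; returns when the fingers have stopped.
- arm.sleep(seconds).
- arm.solve_ik(position, orientation): joint angles nearest the present ones, or None.
- arm.snapshot(name): name is "side" or "top" or "wrist"; returns the picture (480x640x3 uint8, red, green, blue); there is no depth.
- arm.get_calibration(name): a dict with "intrinsics" (3x3 intrinsics, pixels), "k1" (the pictures are not rectified: a ray, as slopes to the right and down, at radius r is drawn at 1 + k1 r^2 times it, then the intrinsics apply), "cam_to_world" (4x4, takes a point from camera to world coordinates). Camera axes: x right, y down, z forward; pixel columns grow to the right and rows downward; lengths in m; the calibration is good to about 2 mm. A picture is of the moment at which its call begins: read the wrist's pose just before it. get_calibration takes no time and is no camera call; for the wrist camera it gives the pose at the moment of the call.
A pose or a line that the arm cannot do raises arm.Unreachable and nothing moves.
- arm.sign_off(): hands the job in; it is judged then, once.
Readings, each from a call of its own:
- arm.current_t(): time.
- arm.current_joint_positions(): joint angles.
- arm.current_dq(): joint speeds.
- arm.current_tau(): joint torques, N m.
- arm.current_ee_pos(): TCP position.
- arm.current_tool_rot(): TCP orientation.
- arm.current_force(): force on the tool from outside, world axes, zero at the start.
- arm.current_torque(): the same for the moment, N m.
- arm.current_width(): finger opening in m.
- arm.current_grasp_force(): force on a finger pad.
Only numpy, scipy, OpenCV 4.12 (cv2) and the standard library are available. Lean on these libraries where they do the work, as an engineer would, in place of code of your own. Each camera call takes 0.05 s, during which the arm holds its last target. There are 200 camera calls.

TASK

The work lamp stands lens-down in its holding ring with the battery well open. Press the battery block down into the well until it is flush with the rim, set the bayonet cap over it with its two tabs through the two notches, and twist the cap clockwise halfway to the lock, to the double test mark where the contacts close but before the lock clicks. Finish still gripping the cap there for the lamp test, as the sprung contact ring would turn it back; leave the wood offcut, the tape measure and the tea glass alone.

Things in the scene. Friction and masses are not known exactly. Their poses are not given: they have to be found in the camera images.
- well_mouth (a point): centre of the flat rim of the lamp's battery well, 105 mm above the bench. Well: 41 mm along this frame's x, 29 mm along y, 60.5 mm deep straight down (z up). Two sprung contacts in its long walls, 32 mm down, hold the block up until it is pushed past them (5 to 15 N). The lamp is fixed, lens-down: grey ribbed barrel 96 mm across, black neck; a half turn looks the same
- flange (a point): same place and axes as well_mouth: the bayonet flange round the rim, 67 mm across, 4 mm thick, its top level with the rim, with two notches 15 mm wide at +x and -x. Free space under it down to the barrel's shoulder, 14 mm below the rim; behind each notch (counterclockwise) a stop. The lamp's foot is a screwed ring 115 mm across, 14 mm high, with two small ears
- test_mark (a point): one of the two opposite double-bar test marks, on the shoulder 43.5 mm from the axis, outside the cap: where a grip bar pointer stands when the cap is turned halfway. White raised marks, clockwise from each notch seen from above: one bar at the notch (entry), two bars at 45 degrees (test), a closed frame at 96 degrees (lock)
- battery_mid (a point): centre of the loose battery block, 30 mm above its underside: grey with a dark band, standing upright on the bench, 38 mm (its x) by 26 mm (its y) by 60 mm high, foot bevelled over 8 mm, two brass dots on top, about 0.12 kg. A half turn about z is the same block
- battery_top (a point): centre of the battery block's top face, 60 mm above its underside
- cap_grip (a point): centre of the grip bar of the loose bayonet cap, 12 mm above the cap's flat top: bar 56 mm long (x), 12 mm thick (y), 24 mm tall, upright, a white pointer at each end. The cap lies right way up on the bench: black, 77 mm across (80 over the knurls), 38.5 mm high with the bar, 0.07 kg. A half turn about z is the same. Seated on the rim, this point is 16 mm above it
- cap_under (a point): centre of the cap's lower edge, 26.5 mm below cap_grip. Inside: ceiling 10.5 mm above this, skirt 70 mm across with a flared mouth, and two tabs (8 mm wide, top 4 mm above the lower edge, 60 mm between their tips) pointing inwards below the two ends of the grip bar. They pass the notches when the bar lies along the lamp's x, either way round, to within about 5 degrees
- contact_ring (a joint): angle of the lamp's sprung contact ring (rad): 0 at rest, grows clockwise seen from above. The seated cap's tabs meet it 0.23 rad past the notches, then carry it along: about 0.56 at the test mark. It turns back with 0.04 N m at 0, 0.11 at 0.6. From about 0.85 the tabs ride up two ball plungers; the lock clicks at about 1.3 (end stop 1.48)
- tape_measure: tape measure standing on the bench, 37 x 95 x 64 mm; bystander
- tea_glass: tea glass, 62 mm across, 86 mm high; bystander
- offcut: small pine offcut lying on the bench, 34 x 90 x 18 mm; bystander
Mind the look-alikes: they are no part of the job. Leave any blue look-alike of the part that bears battery_mid alone.

How it is judged (in metres and radians):
On the way, in this order (a step that is already met when the one before it is completed fails the run):
1. the battery block is pressed into the well, its top flush with the rim (z of battery_top in the frame of well_mouth between -0.003 and 0.0015 m and horizontal distance between battery_top and well_mouth below 0.004 m), for 0.2 s.
2. the cap is down on the rim with its tabs through the notches, not yet turned past the contact ring's dogs (z of cap_grip in the frame of well_mouth below 0.0186 m and horizontal distance between cap_grip and well_mouth below 0.004 m and value of joint contact_ring below 0.2 rad), for 0.1 s.
At the end, for the whole second after the job is handed in: Battery top level with the rim (+1.5 to -3 mm), central to 4 mm; cap on the rim (grip centre under 19.5 mm above it, central to 4 mm, tilt under 5 degrees); contact ring still at 0.3 to 0.82 rad (cap turned 45 degrees, give or take 15); fingers press on the cap with over 2 N (all of step 1 and z of cap_grip in the frame of well_mouth below 0.0195 m and horizontal distance between cap_grip and well_mouth below 0.004 m and angle between cap_grip's own z axis and vertical below 0.09 rad and value of joint contact_ring between 0.3 and 0.82 rad and velocity of joint contact_ring between -0.15 and 0.15 rad/s and contact force between the fingers and cap above 2 N); the arm keeps its last pose, push and grip.
It fails at once if the cap is turned on into the lock (value of joint contact_ring above 1.15 rad).
It fails at once if the offcut is moved by more than 3 cm (distance of offcut from where it was at the start of the episode above 0.03 m).
It fails at once if the tape measure is moved by more than 3 cm (distance of tape_measure from where it was at the start of the episode above 0.03 m).
It fails at once if the tea glass is moved by more than 3 cm or tipped (distance of tea_glass from where it was at the start of the episode above 0.03 m or angle between tea_glass's own z axis and vertical above 0.35 rad).
It also fails if it takes over 72 s, if anything falls off the work surface, if the arm or the gripper's body presses on something with over 40 N, if the wrist force passes 120 N, or if a joint passes its speed limit or range.

## Working session

There is one attempt and no reset: what is moved stays moved. The work goes in short steps, each a Python script; the robot and the scene stay as the last script left them, time stands still between calls to the robot, and variables do not carry over. Pictures are saved under pics/ and viewed, at most 10 in all, crops included, and the job is handed in when it is done.

```bash
ls; mkdir -p pics; python3 - <<'E'
from rig import arm
import cv2,numpy as np
a=arm.snapshot("top");b=arm.snapshot("side")
np.save("pics/top0.npy",a);np.save("pics/side0.npy",b)
cv2.imwrite("pics/top0.png",a[:,:,::-1]);cv2.imwrite("pics/side0.png",b[:,:,::-1])
for n in("top","side","wrist"):print(n,arm.get_calibration(n))
print(arm.grip_depth,arm.current_t(),arm.current_tool_rot())
E
```

```text
pics
top {'intrinsics': array([[485.24696043,   0.        , 319.95237258],
       [  0.        , 485.24696043, 243.5760228 ],
       [  0.        ,   0.        ,   1.        ]]), 'k1': 0.041660131465374436, 'cam_to_world': array([[-0.01089384, -0.98781789,  0.15523256,  0.36135231],
       [-0.99990933,  0.00953256, -0.00951104, -0.22400488],
       [ 0.00791542, -0.1553221 , -0.98783217,  0.92934638],
       [ 0.        ,  0.        ,  0.        ,  1.        ]])}
side {'intrinsics': array([[461.27618515,   0.        , 316.31553246],
       [  0.        , 461.27618515, 237.49493015],
       [  0.        ,   0.        ,   1.        ]]), 'k1': -0.006187119644112179, 'cam_to_world': array([[ 0.34867352, -0.74336583,  0.57081873, -0.00485835],
       [-0.93711496, -0.28662438,  0.19915324, -0.380868  ],
       [ 0.01556685, -0.60436223, -0.79655757,  0.77733996],
       [ 0.        ,  0.        ,  0.        ,  1.        ]])}
wrist {'intrinsics': array([[342.27142001,   0.        , 323.06097086],
       [  0.        , 342.27142001, 243.22083033],
       [  0.        ,   0.        ,   1.        ]]), 'k1': -0.04214470054074766, 'cam_to_world': array([[ 4.00559092e-01,  8.76158917e-01,  2.68137961e-01,
         1.72259438e-01],
       [ 9.16270405e-01, -3.82710787e-01, -1.18241268e-01,
         6.06086970e-01],
       [-9.78851549e-04,  2.93049493e-01, -9.56096772e-01,
         3.83420695e-01],
       [ 0.00000000e+00,  0.00000000e+00,  0.00000000e+00,
         1.00000000e+00]])}
0.0188 0.1 [[-9.16386644e-01  4.00293920e-01 -5.44041633e-04]
 [ 4.00294272e-01  9.16386166e-01 -9.43568764e-04]
 [ 1.20847387e-04 -1.08245056e-03 -9.99999407e-01]]
```

View pics/top0.png

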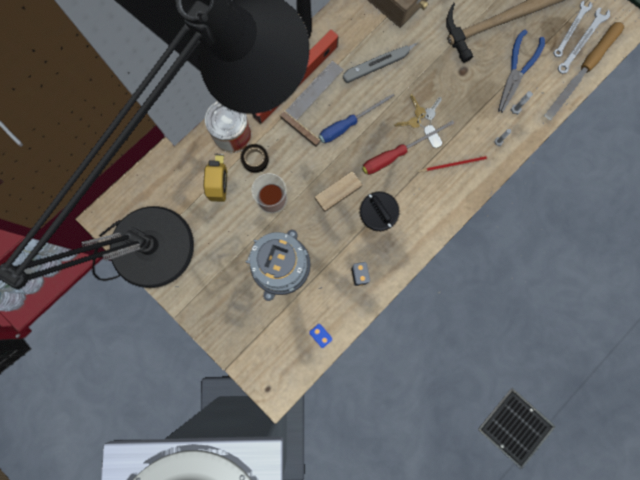

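View pics/side0.png

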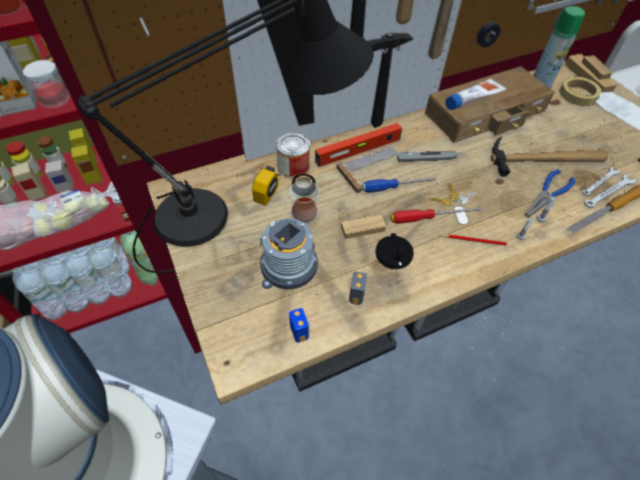

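Top: lamp (279,262), battery (361,273), cap (380,210), blue look-alike (321,335), offcut (338,190), tea glass (269,192), tape (215,180). Side: battery (358,287), cap (395,250), lamp mouth (289,237). The desk-lamp shade is near (250,60) top / (335,50) side.

```bash
cat > h.py <<'E'
import numpy as np,cv2
from rig import arm
def rays(cal,px):
    px=np.atleast_2d(np.float64(px)); K=cal["intrinsics"]; T=cal["cam_to_world"]
    u=cv2.undistortPoints(px[:,None],K,np.array([cal["k1"],0,0,0,0.]))[:,0]
    d=np.c_[u,np.ones(len(u))]@T[:3,:3].T
    return T[:3,3],d
def plane(cal,px,z):
    o,d=rays(cal,px); return o+d*((z-o[2])/d[:,2])[:,None]
def proj(cal,p):
    T=np.linalg.inv(cal["cam_to_world"]); p=np.atleast_2d(np.float64(p))
    return cv2.projectPoints(p,cv2.Rodrigues(T[:3,:3])[0],T[:3,3],cal["intrinsics"],np.array([cal["k1"],0,0,0,0.]))[0][:,0]
def tri(obs):
    A=np.zeros((3,3));b=np.zeros(3);L=[]
    for c,p in obs:
        o,d=rays(c,p);d=d[0]/np.linalg.norm(d[0]);P=np.eye(3)-np.outer(d,d);A+=P;b+=P@o;L.append((o,P))
    x=np.linalg.solve(A,b);return x,max(np.linalg.norm(P@(x-o)) for o,P in L)
def down(deg):  # tool z down, tool x at angle deg in world
    a=np.radians(deg);return np.array([[np.cos(a),np.sin(a),0],[np.sin(a),-np.cos(a),0],[0,0,-1.]])
def shot(name,tag):
    c=arm.get_calibration(name);i=arm.snapshot(name)
    np.savez(f"pics/{tag}.npz",i=i,**c);cv2.imwrite(f"pics/{tag}.png",i[:,:,::-1]);return i,c
def load(tag):
    d=np.load(f"pics/{tag}.npz");return d["i"],{k:d[k] if k!="k1" else float(d[k]) for k in("intrinsics","k1","cam_to_world")}
E
python3 - <<'E'
from h import *
T=arm.get_calibration("top");S=arm.get_calibration("side")
for n,a,b in [("lamp",(277,258),(290,236)),("bat",(361,268),(359,279)),("cap",(379,210),(395,248)),("blue",(321,335),(300,315)),("shade",(250,60),(335,50)),("glass",(269,185),(304,180)),("off",(338,190),(364,226))]:
    print(n,tri([(T,a),(S,b)]))
for x,y in[(0.45,-0.22),(.42,-.3)]:
  for a in(180,150,90,0,-90):
    j=arm.solve_ik([x,y,.25],down(a));print(x,y,a,None if j is None else np.round(j))
E
```

```text
lamp (array([ 0.46921878, -0.1602269 ,  0.09414063]), np.float64(0.003105488970648189))
bat (array([ 0.45375543, -0.30670445,  0.05070451]), np.float64(6.4199109108339e-05))
cap (array([ 0.56884375, -0.34844752,  0.0207726 ]), np.float64(0.0018951848708364109))
blue (array([ 0.33615127, -0.23404671,  0.06903805]), np.float64(0.001832268024240603))
shade (array([ 0.70042507, -0.15017909,  0.33775544]), np.float64(0.009488951610524467))
glass (array([ 0.59085176, -0.14485874,  0.12047607]), np.float64(0.0006211649139461349))
off (array([ 0.61308596, -0.27104944,  0.00578909]), np.float64(0.0017214061519335185))
0.45 -0.22 180 [ -33.   16.   91.   -0.   73. -123.]
0.45 -0.22 150 [-33.  16.  91.  -0.  73. -93.]
0.45 -0.22 90 [-33.  16.  91.  -0.  73. -33.]
0.45 -0.22 0 [-33.  16.  91.  -0.  73.  57.]
0.45 -0.22 -90 [-33.  16.  91.  -0.  73. 147.]
0.42 -0.3 180 [ -42.   17.   89.   -0.   73. -132.]
0.42 -0.3 150 [ -42.   17.   89.   -0.   73. -102.]
0.42 -0.3 90 [-42.  17.  89.  -0.  73. -42.]
0.42 -0.3 0 [-42.  17.  89.  -0.  73.  48.]
0.42 -0.3 -90 [-42.  17.  89.  -0.  73. 138.]
```

```bash
python3 - <<'E'
from h import *
T=arm.get_calibration("top");S=arm.get_calibration("side")
for n,a,b in [("polebase",(147,243),(188,195)),("elbow",(12,274),(88,103)),("shadetop",(196,8),(303,3)),("shadetop2",(196,8),(320,0))]:
    print(n,tri([(T,a),(S,b)]))
print(plane(S,[(190,215),(335,85)],0.0))
for p in [(.25,-.22,.45),(.3,-.2,.3),(.33,.0,.45),(.25,.2,.45),(.2,.35,.35),(.0,.35,.4),(.15,.38,.3)]:
  a=np.degrees(np.arctan2(p[1],p[0]));j=arm.solve_ik(p,down(a+180-60));print(p,None if j is None else np.round(j))
E
```

```text
polebase (array([0.49758134, 0.06957112, 0.08698788]), np.float64(0.00016375782556393001))
elbow (array([0.4203962 , 0.13589812, 0.34336579]), np.float64(0.00012994642773633366))
shadetop (array([ 0.732556  , -0.08632683,  0.39273445]), np.float64(0.002164862698485132))
shadetop2 (array([ 0.72984712, -0.10269903,  0.40283067]), np.float64(0.01653875037238699))
[[ 0.51068523  0.09266932  0.        ]
 [ 1.0788337  -0.0469854   0.        ]]
(0.25, -0.22, 0.45) [-52.  -7.  86.  -0. 100. -40.]
(0.3, -0.2, 0.3) [-43.   1. 102.  -0.  77. -40.]
(0.33, 0.0, 0.45) [-10.  -7.  87.  -0. 100. -40.]
(0.25, 0.2, 0.45) [ 28.  -8.  88.  -0. 101. -41.]
(0.2, 0.35, 0.35) [ 52.   2.  92.  -0.  85. -39.]
(0.0, 0.35, 0.4) [ 80.  -4.  92.  -0.  93. -40.]
(0.15, 0.38, 0.3) [ 60.   5.  97.  -0.  78. -38.]
```

```bash
python3 - <<'E'
from h import *
for p,a in [((.2,.35,.36),160),((.27,.15,.45),110),((.33,-.05,.45),100),((.40,-.22,.27),90)]:
    arm.move_to(p,down(a));print(arm.current_t(),arm.current_force().round(1))
shot("wrist","w1")
arm.move_to((.42,-.25,.27),down(160));shot("wrist","w2");print(arm.current_t())
a,b=[cv2.imread(f"pics/w{k}.png") for k in(1,2)]
cv2.imwrite("pics/w12.png",cv2.resize(np.vstack([a,b]),None,fx=.62,fy=.62))
E
```

```text
1.15 [ 0.3  0.2 -0.2]
2.0833 [-0.7  0.1  0.2]
3.0833 [-0.6 -0.1 -0.3]
4.0917 [0.1 0.2 0.5]
5.375
```

View pics/w12.png

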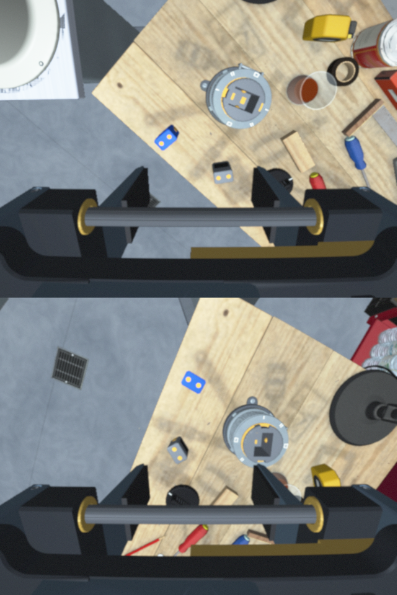

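w1 and w2 show the lamp, battery and cap in the upper, unobstructed part of the picture. Next I take near views with opposite yaws, so that errors in the camera mounting cancel.

```bash
python3 - <<'E'
from h import *
arm.move_to((.47,-.225,.17),down(90));shot("wrist","l1")
arm.move_to((.51,-.405,.15),down(90));shot("wrist","b1")
arm.move_to((.51,-.25,.15),down(-90));shot("wrist","b2")
arm.move_to((.47,-.095,.17),down(-90));shot("wrist","l2");print(arm.current_t(),arm.current_force())
m=[cv2.imread(f"pics/{k}.png")[:330,100:540] for k in("l1","l2","b1","b2")]
cv2.imwrite("pics/m1.png",np.vstack([np.hstack(m[:2]),np.hstack(m[2:])])[:600,:800] if 0 else cv2.resize(np.vstack([np.hstack(m[:2]),np.hstack(m[2:])]),None,fx=.9,fy=.9))
E
```

```text
11.2083 [ 0.09545375 -1.02398094  0.41396116]
```

View pics/m1.png

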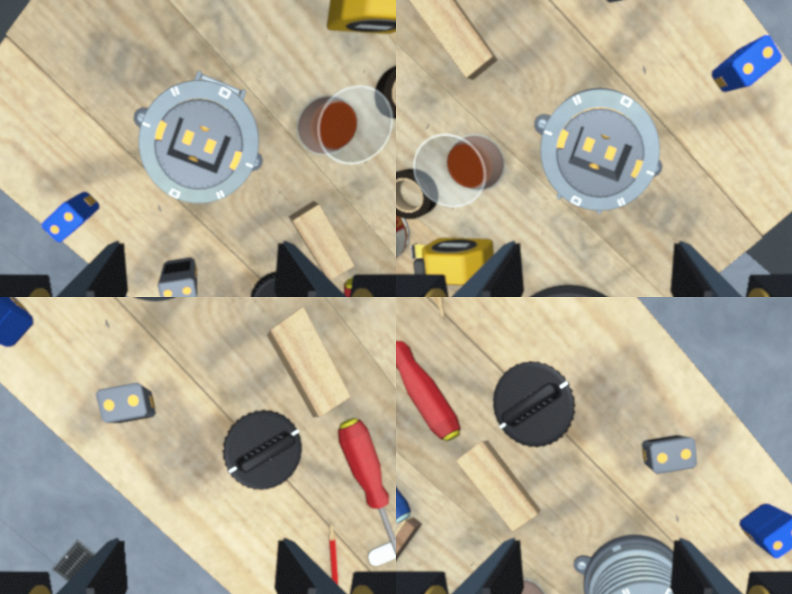

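The near views show everything. Mosaic pixels for l1: entry bars (146,125)/(252,165), test bars (175,91)/(220,195), lock frames (225,93)/(174,193). The battery's two brass dots are near (122,403) in b1 and (673,455) in b2. The cap's white pointers are at (233,470)/(295,433) in b1 and (502,426)/(564,385) in b2.

```bash
cat > meas.py <<'E'
from h import *
def blobs(img,mask,roi,amin=6):
    x,y,r=roi;m=np.zeros(mask.shape,np.uint8);cv2.circle(m,(int(x),int(y)),int(r),255,-1)
    n,_,s,c=cv2.connectedComponentsWithStats(cv2.bitwise_and(m,mask))
    return [(s[i,4],c[i]) for i in range(1,n) if s[i,4]>=amin]
def white(img,v=185,s=50):
    return cv2.inRange(cv2.cvtColor(img,cv2.COLOR_RGB2HSV),(0,0,v),(180,s,255))
def brass(img): return cv2.inRange(cv2.cvtColor(img,cv2.COLOR_RGB2HSV),(12,110,130),(35,255,255))
E
python3 - <<'E'
from meas import *
o=lambda x,y:(x%396/.9+100,(y%297)/.9)
L=[load("l1"),load("l2")];B=[load("b1"),load("b2")]
for (i,c),p in zip(L,[(199,142),(600,150)]):
    print("W",[(a,q.round(1).tolist()) for a,q in blobs(i,white(i,225,30),(*o(*p),75))])
for (i,c),p in zip(B,[(125,403),(671,455)]):
    print("dots",[(a,q.round(1).tolist()) for a,q in blobs(i,brass(i),(*o(*p),28))])
for (i,c),p in zip(B,[(262,450),(534,404)]):
    print("ptr",[(a,q.round(1).tolist()) for a,q in blobs(i,white(i,170,60),(*o(*p),47))])
E
```

```text
W [(np.int32(6), [328.0, 86.5]), (np.int32(71), [294.3, 101.1]), (np.int32(108), [349.2, 102.8]), (np.int32(37), [262.1, 138.2]), (np.int32(30), [376.4, 183.1]), (np.int32(91), [293.7, 214.2]), (np.int32(59), [344.0, 215.8])]
W [(np.int32(77), [300.8, 110.9]), (np.int32(127), [355.4, 112.5]), (np.int32(35), [268.9, 147.3]), (np.int32(35), [381.9, 191.6]), (np.int32(86), [299.8, 222.3]), (np.int32(57), [349.7, 223.8])]
dots [(np.int32(87), [247.6, 114.5]), (np.int32(88), [220.6, 119.8])]
dots [(np.int32(80), [421.5, 174.3]), (np.int32(76), [395.4, 178.5])]
ptr [(np.int32(80), [376.2, 127.9]), (np.int32(118), [432.9, 161.3]), (np.int32(7), [345.9, 159.7]), (np.int32(135), [352.7, 189.0]), (np.int32(39), [430.6, 191.5]), (np.int32(7), [425.6, 199.0]), (np.int32(11), [421.6, 203.1]), (np.int32(18), [411.6, 210.9]), (np.int32(36), [377.1, 213.4]), (np.int32(25), [398.6, 214.8])]
ptr [(np.int32(11), [264.3, 73.1]), (np.int32(106), [288.5, 94.5]), (np.int32(14), [298.2, 110.3]), (np.int32(9), [209.0, 132.7]), (np.int32(42), [216.6, 142.7])]
```

```bash
python3 - <<'E'
from meas import *
l1=load("l1")[1];l2=load("l2")[1];b1i,b1=load("b1");b2i,b2=load("b2")
a=[(262.1,138.2),(294.3,101.1),(349.2,102.8),(376.4,183.1),(344,215.8),(293.7,214.2)]
# l2: 180deg rotated view
b=[(381.9,191.6),(349.7,223.8),(299.8,222.3),(268.9,147.3),(300.8,110.9),(355.4,112.5)]
P=[]
for p,q in zip(a,b):
    x,e=tri([(l1,p),(l2,q)]);P.append(x);print(x.round(4),round(e,4))
P=np.array(P)
A=np.array([plane(l1,p,.091)[0] for p in a]);Bq=np.array([plane(l2,p,.091)[0] for p in b])
for X in (P,A,Bq):
    print("axis",((X[:3]+X[3:])/2).round(4).tolist(), "R",(np.linalg.norm(X[:3]-X[3:],axis=1)/2).round(4), "ang",[np.degrees(np.arctan2(*(X[k]-X[k+3])[[1,0]])).round(1) for k in range(3)])
# battery
D=[[(247.6,114.5),(220.6,119.8)],[(395.4,178.5),(421.5,174.3)]]
X=np.array([tri([(b1,D[0][k]),(b2,D[1][k])])[0] for k in(0,1)]);print("bat",X.round(4),X.mean(0).round(4))
for c,d in((b1,D[0]),(b2,D[1])): 
    x=plane(c,d,.06);print(x.mean(0).round(4),np.degrees(np.arctan2(*(x[0]-x[1])[[1,0]])).round(1))
C=[[(432.9,161.3),(352.7,189.0+0)],[(216.6,142.7),(288.5,94.5)]]
for z in(.02,.0275,.0385):
  for c,d in((b1,C[0]),(b2,C[1])):
    x=plane(c,d,z);print("ptr",z,x.mean(0).round(4),np.linalg.norm(x[0]-x[1]).round(4),np.degrees(np.arctan2(*(x[0]-x[1])[[1,0]])).round(1))
for i,c,roi in((b1i,b1,(391,170)),(b2i,b2,(253,119))):
    m=cv2.inRange(cv2.cvtColor(i,cv2.COLOR_RGB2GRAY),0,85);n,l,s,ct=cv2.connectedComponentsWithStats(m)
    k=max(range(1,n),key=lambda k:s[k,4]*(np.hypot(*(ct[k]-roi))<25))
    cn=max(cv2.findContours((l==k).astype(np.uint8),0,1)[0],key=cv2.contourArea)
    h=cv2.convexHull(cn);e=cv2.fitEllipse(h);print("disc",e,plane(c,e[0],.0145),plane(c,e[0],.008))
E
```

```text
[ 0.4262 -0.1413  0.0921] 0.0001
[ 0.449  -0.117   0.0914] 0.0
[ 0.4863 -0.118   0.091 ] 0.0
[ 0.507  -0.1723  0.0924] 0.0
[ 0.4841 -0.1963  0.0928] 0.0001
[ 0.4468 -0.1954  0.0914] 0.0
axis [[0.4666, -0.1568, 0.0922], [0.4666, -0.1567, 0.0921], [0.4666, -0.1567, 0.0912]] R [0.0433 0.0434 0.0435] ang [np.float64(159.0), np.float64(113.9), np.float64(63.0)]
axis [[0.4666, -0.1569, 0.091], [0.4666, -0.1569, 0.091], [0.4666, -0.1568, 0.091]] R [0.0436 0.0436 0.0435] ang [np.float64(159.0), np.float64(113.8), np.float64(63.0)]
axis [[0.4666, -0.1567, 0.091], [0.4666, -0.1567, 0.091], [0.4666, -0.1568, 0.091]] R [0.0434 0.0435 0.0435] ang [np.float64(159.0), np.float64(113.9), np.float64(63.0)]
bat [[ 0.4535 -0.3042  0.0569]
 [ 0.4353 -0.308   0.0626]] [ 0.4444 -0.3061  0.0598]
[ 0.4443 -0.3062  0.06  ] 9.9
[ 0.4444 -0.3062  0.06  ] 9.3
ptr 0.02 [ 0.5685 -0.3517  0.02  ] 0.0725 19.3
ptr 0.02 [ 0.5679 -0.3493  0.02  ] 0.0726 31.3
ptr 0.0275 [ 0.567  -0.3509  0.0275] 0.0707 19.3
ptr 0.0275 [ 0.5664 -0.3489  0.0275] 0.0708 31.3
ptr 0.0385 [ 0.5648 -0.3498  0.0385] 0.0681 19.3
ptr 0.0385 [ 0.5642 -0.3483  0.0385] 0.0681 31.3
disc ((391.1176452636719, 168.97171020507812), (84.86630249023438, 87.61499786376953), 48.12017059326172) [[ 0.56807779 -0.3468097   0.0145    ]] [[ 0.56935276 -0.34734497  0.008     ]]
disc ((252.89797973632812, 118.88297271728516), (88.13539123535156, 94.69780731201172), 151.42694091796875) [[ 0.56802979 -0.34964526  0.0145    ]] [[ 0.56929807 -0.34999943  0.008     ]]
```

```bash
python3 - <<'E'
from meas import *
for k,roi in(("b1",(391,170)),("b2",(253,119))):
    i,c=load(k)
    for v,s in((200,40),(215,30)):print(k,[(a,q.round(1).tolist()) for a,q in blobs(i,white(i,v,s),(*roi,48),4)])
bx,by=.4444,-.3061;R=down(189.6)
arm.move_to((bx,by,.13),R);arm.move_l((bx,by,.038),feed=.1)
arm.grip(0.0);print("w",arm.current_width(),arm.current_grasp_force(),arm.current_t())
arm.move_l((bx,by,.195),feed=.15);print("w",arm.current_width(),arm.current_force())
X,Y=.4666,-.1568;R=down(159)
arm.move_to((X,Y,.195),R);f0=arm.current_force();print(f0,arm.current_t())
arm.move_l((X,Y,.147),feed=.1);print(arm.current_force()-f0)
for z in np.arange(.145,.106,-.004):
    arm.move_l((X,Y,z),feed=.05);f=arm.current_force()-f0;print(round(z,3),f.round(1),arm.current_ee_pos().round(4))
    if f[2]>12 or np.hypot(*f[:2])>15:break
print(arm.current_width(),arm.current_t());shot("side","s1");shot("wrist","w3")
E
```

```text
b1 [(np.int32(32), [428.2, 149.8]), (np.int32(31), [357.9, 191.6])]
b1 [(np.int32(26), [428.4, 149.8]), (np.int32(27), [358.0, 191.6])]
b2 [(np.int32(39), [286.3, 96.9]), (np.int32(27), [217.6, 142.8])]
b2 [(np.int32(35), [286.0, 97.1]), (np.int32(21), [217.4, 143.0])]
w 0.026055888624736828 29.96491849422455 17.8083
w 0.02565423915412099 [-0.34486811 -0.19372395 -1.07502267]
[-0.60073981  0.75063381 -1.15298062] 19.825
[ 0.23010031 -0.44532726  0.78904281]
0.145 [ 0.4 -0.3 -0.5] [ 0.4668 -0.1569  0.1453]
0.141 [ 1.  -0.2  0.1] [ 0.4665 -0.1567  0.1408]
0.137 [ 0.9 -0.2  0.4] [ 0.4664 -0.1567  0.1367]
0.133 [ 0.6 -1.1  0.3] [ 0.4665 -0.1567  0.1327]
0.129 [ 0.7 -0.4  0.2] [ 0.4665 -0.1567  0.1288]
0.125 [ 1.2 -1.5  0.5] [ 0.4665 -0.1567  0.1248]
0.121 [ 0.2 -0.5 -0.1] [ 0.4664 -0.1567  0.1208]
0.117 [ 0.7 -0.6  0.5] [ 0.4664 -0.1567  0.1168]
0.113 [-0.2  0.3  0.6] [ 0.4665 -0.1567  0.1128]
0.109 [ 2.4  1.8 -0.5] [ 0.4666 -0.1565  0.1087]
0.02594272778690215 22.9583
```

```bash
python3 - <<'E'
from meas import *
X,Y=.4666,-.1568
arm.grip(0.05);arm.move_l((X,Y,.16),feed=.15);arm.grip(0.0);f0=arm.current_force()
print(arm.current_width(),arm.current_t())
z=.142;arm.move_l((X,Y,z),feed=.1)
while z>.1042:
    z-=.003 if z>.109 else .001
    arm.move_l((X,Y,z),feed=.06);f=arm.current_force()-f0;print(round(z,4),f.round(1),arm.current_ee_pos()[2].round(4))
    if f[2]>40:break
arm.sleep(.3);print(arm.current_force()-f0)
arm.move_l((X,Y,.17),feed=.2);print(arm.current_t())
arm.grip(.05)
arm.move_to((.47,-.225,.17),down(90));i,c=shot("wrist","l3");cv2.imwrite("pics/l3c.png",cv2.resize(i[60:260,220:420,::-1],None,fx=3,fy=3))
b1=load("b1")[1];b2=load("b2")[1]
C=[[(428.3,149.8),(358,191.6)],[(217.5,142.9),(286.2,97)]]
P=np.array([tri([(b1,C[0][k]),(b2,C[1][k])])[0] for k in(0,1)]);d=P[0]-P[1]
print("cap",P.round(4),P.mean(0).round(4),np.linalg.norm(d),np.degrees(np.arctan2(d[1],d[0])),arm.current_t())
E
```

```text
0.0005158663667346018 24.9583
0.139 [ 0.1 -1.3 -0.8] 0.1392
0.136 [-0.2 -2.1 -1.3] 0.1359
0.133 [-0.7 -0.7 -1.2] 0.1328
0.13 [-0.7 -1.  -0.8] 0.1298
0.127 [-0.4 -0.2 -1.2] 0.1268
0.124 [-0.4 -1.6 -0.8] 0.1238
0.121 [-0.7 -0.7 -1.3] 0.1208
0.118 [-0.4 -0.9 -1.4] 0.1178
0.115 [-0.3 -0.7 -2. ] 0.1148
0.112 [-1.1 -0.3 -0.8] 0.1118
0.109 [-0.1 -0.3 -1.2] 0.1088
0.108 [-0.9 -0.5 -1.4] 0.1079
0.107 [-1.5 -0.5 -0.3] 0.107
0.106 [ 0.3 -0.3 -0.9] 0.1059
0.105 [-1.  -0.6 -1.8] 0.1049
0.104 [-4.   0.4 18. ] 0.1047
[-4.7542713   0.60913013 17.40328425]
30.075
cap [[ 0.5987 -0.3302  0.0179]
 [ 0.5397 -0.3671  0.0119]] [ 0.5692 -0.3487  0.0149] 0.06984291595681293 32.04176655625578 32.0583
```

View pics/l3c.png

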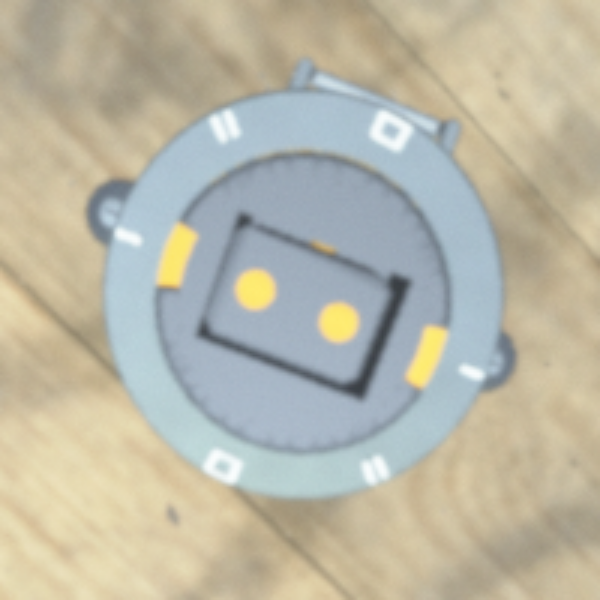

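The battery is in the well, with dots at crop (256,290) and (338,323). I'll check its depth with the opposite view.

```bash
python3 - <<'E'
from meas import *
arm.move_to((.47,-.095,.17),down(-90));shot("wrist","l4")
D=[]
for k,roi in(("l3",(319,162)),("l4",(325,167))):
    i,c=load(k);b=sorted([q.tolist() for a,q in sorted(blobs(i,brass(i),(*roi,28),30),key=lambda t:-t[0])[:2]]);print(k,b)
    D.append((c,b))
P=np.array([tri([(D[0][0],D[0][1][j]),(D[1][0],D[1][1][1-j])])[0] for j in(0,1)])
print(P.round(4),P.mean(0).round(4),np.linalg.norm(P[0]-P[1]),arm.current_t())
for c,b in D:
  for z in(.105,.095,.085): x=plane(c,b,z);print(z,x.mean(0).round(4),np.linalg.norm(x[0]-x[1]).round(4))
E
```

```text
l3 [[304.6601941747573, 156.01941747572815], [332.42, 166.93]]
l4 [[314.0408163265306, 167.0408163265306], [341.5, 177.89583333333334]]
[[ 0.456  -0.1525  0.104 ]
 [ 0.4747 -0.1597  0.1033]] [ 0.4654 -0.1561  0.1037] 0.02005844780904775 35.0667
0.105 [ 0.4654 -0.1561  0.105 ] 0.0199
0.095 [ 0.4652 -0.1567  0.095 ] 0.0208
0.085 [ 0.4651 -0.1573  0.085 ] 0.0216
0.105 [ 0.4654 -0.1563  0.105 ] 0.02
0.095 [ 0.4653 -0.1553  0.095 ] 0.0208
0.085 [ 0.4651 -0.1544  0.085 ] 0.0217
```

Battery top measures z≈0.104 (flush) and 1.3 mm off axis, so step 1 is good. Now I pick up the cap and seat it.

```bash
python3 - <<'E'
from meas import *
X,Y=.4666,-.1568;cx,cy=.5690,-.3485
arm.grip(.045)
arm.move_to((cx,cy,.10),down(32));arm.move_l((cx,cy,.0168),feed=.1);print(arm.current_force().round(1))
arm.grip(0.0);print("w",arm.current_width(),arm.current_grasp_force(),arm.current_t())
arm.move_l((cx,cy,.17),feed=.17)
arm.move_to((X,Y,.17),down(-21));f0=arm.current_force();print("w",arm.current_width(),f0.round(1))
arm.move_l((X,Y,.127),feed=.12)
z=.127
while z>.1105:
    z-=.002
    arm.move_l((X,Y,z),feed=.05);f=arm.current_force()-f0;print(round(z,4),f.round(1),arm.current_ee_pos().round(4))
    if f[2]>8 or np.hypot(*f[:2])>12:break
print(arm.current_width(),arm.current_torque().round(2),arm.current_t());shot("side","s2")
i,_=shot("wrist","w4")
E
```

```text
[-0.5  0.4  0.6]
w 0.011841807337414884 30.00020831823349 39.15
w 0.01215718828141545 [-0.3 -1.4 -0.7]
0.125 [ 0.8  1.3 -0.3] [ 0.4669 -0.157   0.1255]
0.123 [0.1 1.1 0.4] [ 0.4666 -0.1568  0.123 ]
0.121 [0.2 0.9 0.5] [ 0.4665 -0.1568  0.1209]
0.119 [0.3 1.7 0.9] [ 0.4665 -0.1567  0.1189]
0.117 [1.  1.8 1.2] [ 0.4665 -0.1568  0.1169]
0.115 [0.9 1.2 0.6] [ 0.4665 -0.1568  0.1149]
0.113 [0.1 1.4 0.1] [ 0.4665 -0.1568  0.1129]
0.111 [0.3 2.3 5.1] [ 0.4668 -0.1569  0.1112]
0.109 [-2.9  3.1 21.1] [ 0.4673 -0.1571  0.11  ]
0.012093635774129224 [ 0.31  0.7  -0.06] 44.0333
```

View pics/w4.png

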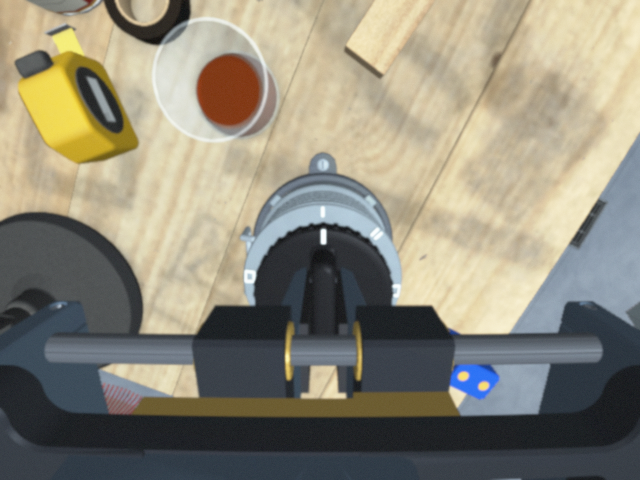

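The cap is seated: pointer (323,237) lines up with the entry bar (323,213), and contact came at the expected height. Now the twist.

```bash
python3 - <<'E'
from meas import *
X,Y=.4666,-.1568
arm.move_l((X,Y,.1104),feed=.05);arm.sleep(.15);print(arm.current_force().round(1),arm.current_torque().round(2))
for d in (7,14,21,28,34,40,45):
    arm.move_to((X,Y,.1104),down(-21-d));R=arm.current_tool_rot()
    f=arm.current_force();print(d,np.degrees(np.arctan2(R[1,0],R[0,0])).round(1),f.round(1),arm.current_torque().round(2),arm.current_ee_pos().round(4),arm.current_width().round(4))
    if np.linalg.norm(f)>45:break
print(arm.current_t(),arm.current_grasp_force(),np.round(arm.current_joint_positions()));shot("wrist","w5")
E
```

```text
[-0.2  0.3 -0.2] [0.05 0.09 0.01]Traceback (most recent call last):
  File "<stdin>", line 6, in <module>
AttributeError: 'float' object has no attribute 'round'
```

```bash
python3 - <<'E'
from meas import *
X,Y=.4666,-.1568
for d in (7,14,21,28,34,40,45):
    arm.move_to((X,Y,.1100),down(-21-d));R=arm.current_tool_rot()
    f=arm.current_force();print(d,np.degrees(np.arctan2(R[1,0],R[0,0])).round(1),f.round(1),arm.current_torque().round(2),arm.current_ee_pos().round(4),round(arm.current_width(),4))
    if np.linalg.norm(f)>45:break
print(arm.current_t(),arm.current_grasp_force(),np.round(arm.current_joint_positions()));shot("wrist","w5")
E
```

```text
7 -27.9 [-0.4  1.6  1.1] [0.11 0.07 0.04] [ 0.4666 -0.1568  0.11  ] 0.0121
14 -34.8 [0.5 0.3 0.9] [0.05 0.05 0.02] [ 0.4666 -0.1568  0.11  ] 0.0117
21 -41.7 [0.8 1.2 2.6] [0.2  0.01 0.02] [ 0.4666 -0.1568  0.11  ] 0.0116
28 -48.6 [0.5 1.9 2.2] [ 0.4  -0.08  0.03] [ 0.4666 -0.1568  0.11  ] 0.0119
34 -54.6 [1.6 2.1 3.3] [ 0.47 -0.14 -0.03] [ 0.4666 -0.1568  0.11  ] 0.0117
40 -60.6 [1.1 2.6 3. ] [ 0.5  -0.15  0.09] [ 0.4666 -0.1568  0.11  ] 0.0117
45 -65.7 [2.9 2.5 1.7] [ 0.57 -0.41  0.08] [ 0.4667 -0.1568  0.11  ] 0.0117
46.5333 30.001488626003265 [-26.  26. 102.   0.  52. 130.]
```

View pics/w5.png

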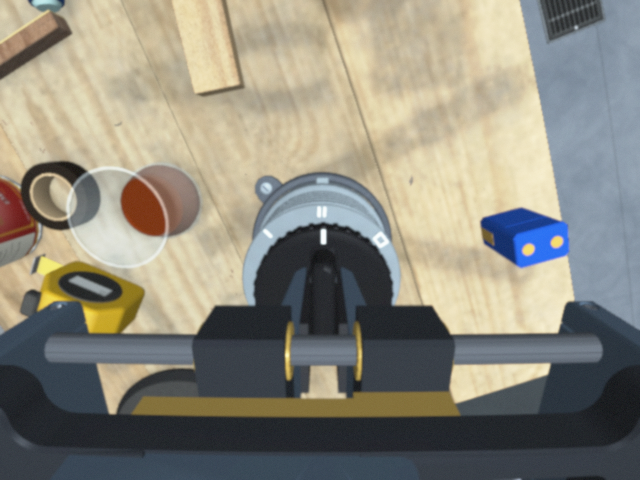

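The pointer (323,237) stands at the double test mark (321,212). The cap is level and still gripped at 30 N, so I'm handing in.

```bash
python3 - <<'E'
from rig import arm
arm.sleep(.3);print(arm.current_t(),arm.current_grasp_force());print(arm.sign_off())
E
```

```text
46.8833 30.002969205379486
the job is handed in; nothing more can be done
None
```

I pressed the battery in flush, seated the bayonet cap and turned it 45° to the double test mark, and handed the job in at 46.9 s with the cap still gripped at 30 N; sign-off returned no verdict.

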